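# Swing out both legs of an upturned lap tray

### The arm

A 6-joint arm with a two-finger parallel gripper is mounted at the origin on the work surface. World frame = base frame: x ahead of the robot, y to its left, z up, the work surface at z = 0. Lengths are in m, angles in degrees, forces in N, time in s.
With the tool pointing down it reaches from about 0.4 to 0.825 m from the base axis. Payload 7 kg.
Tool frame: the origin (TCP) lies between the finger pads; the fingertips stand 19 mm ahead of it and the grasp point (between the pads) is the TCP; z points along the fingers, y is the line along which they close (so a half turn about z gives the same grasp; the last joint's range is limited). The gripper opens to 88 mm and grips with 3 to 60 N. Pads are 19 mm wide; open, the fingers measure 130 mm over their backs; the gripper's body (78 mm by 193 mm) begins 47 mm behind the grasp point.
Start: joints at [-50.644, 20.546, 0.682, 0, -70.136, -16.507], TCP at [0.262, -0.622, 0.246] pointing down, gripper open.
Joint ranges: [-176.03, 176.03], [-82.01, 121.73], [-58.28, 71.71], [-173.87, 95.51], [-174.79, -0.11], [-173.66, 173.66]. Speed limits (degrees/s): [136.94, 136.94, 172.46, 180, 180, 180].

### API

Orientations are given as [roll, pitch, yaw] about the fixed x, y, z axes, in that order (R = Rz(yaw) Ry(pitch) Rx(roll)).
In Python, from plant import r gives the robot as it stands. The module is installed in compiled form; this text tells all that it offers.
- The arm moves only by the shell command python3 -m pendant 'ROWS' [OPENING] [FORCE]. ROWS is JSON, a list of rows, each a list of 6 numbers: the shift along the tool's x, y, z in mm, then the turn, a rotation vector about the tool's x, y, z in rad. In form: [[tx, ty, tz, wx, wy, wz], ...]. A call has 1 to 20 rows; each row is the pose to reach, as a shift and turn from the pose commanded when the call began, along the tool's axes at that moment; what a row does not reach only later rows make up. A row lasts 1/8 s, in which the tool goes at most 62.5 mm and 10.7 degrees, less where a joint would pass 70% of its speed; a pose out of reach is approached as far as the arm can. A call with a gripper value outside its range is refused whole. OPENING is the finger opening in mm, from 0 to 87.6, set as the call begins (- or left out, the last holds). The fingers move at their own pace and stop on an object; FORCE is the grip in N (left out, the last holds). Time passes only in rows, so rows that repeat a pose let the fingers close. It gives the time, the measured TCP pose, the force, the opening and the grip force at its end, in the units of the state.
- r.get_state(): the state, without advancing time (a new reading comes with each control period).
- r.capture(name): name is "side" or "top"; returns the picture (400x640x3 uint8, red, green, blue); there is no depth.
- r.camera_params(name): a dict with "mtx" (3x3 intrinsics, pixels), "distortion" ([k1, k2, p1, p2, k3] as OpenCV has them; the pictures are not rectified), "rvec" (rotation vector, rad) and "tvec" (3), from world to camera coordinates, as OpenCV has them. Camera axes: x right, y down, z forward; pixel columns grow to the right and rows downward; lengths in m; the calibration is good to about 2 mm. A picture is of the moment at which its call begins. camera_params takes no time and is no camera call.
- r.close_job(): hands the job in; it is judged then, once.
The state is a dict: "time_s": time; "joints": joint angles; "qd": joint speeds; "joint_torque": joint torques, N m; "tcp_pos": TCP position; "eef_rot": TCP orientation; "contact_force": force on the tool from outside, world axes, zero at the start; "moment": the same for the moment, N m; "gripper_width": finger opening in m; "gripper_force": force on a finger pad.
Only numpy, scipy, OpenCV 4.12 (cv2) and the standard library are available. Lean on these libraries where they do the work, as an engineer would, in place of code of your own. Each camera call takes 0.05 s, during which the arm holds its last target. There are 200 camera calls.

### The job

The white lap tray lies upside down on the bench with its two blue leg frames folded down over the underside. Swing each leg frame up and over, past upright, until it leans outward against its stop and stays open by itself. Do not shove the tray about, and leave the other things on the bench and on the tray as they are.

Things in the scene. Friction and masses are not known exactly. Their poses are not given: they have to be found in the camera images.
- tray: Lap tray of white-faced plywood with a wooden rim, 320 x 580 mm, 1.5 kg, lying loose, upside down. Origin at its centre on the bench top, z up, x along the short side (parallel to both leg hinges), y along the long side, towards the left leg frame. The upturned underside is flat, 20 mm above the bench. The two leg frames are mirror images, hinged at y = -260 mm (right) and +260 mm (left).
- right_pivot (a point): Middle of the right leg frame's hinge line, between its two steel brackets, at (0, -260, 50) mm in the tray's frame: 30 mm above the underside. The frame is a blue U of 16 mm round steel tube, 240 mm wide between its side tubes' centre lines, 200 mm from hinge line to foot bar, 0.3 kg (2 to 3 N to lift at the bar).
- right_bar (a point): Centre of the right frame's foot bar (moves with it), parallel to the hinge line; its middle 110 mm is bare tube, then two black rubber feet 21 mm thick. Folded, the frame points from its hinge to the tray's middle, sloping up 0.14 rad on rubber bumpers; the bar's centre is then 58 mm above the underside, with nothing below it, so a fingertip fits underneath, and 124 mm from the left frame's bar.
- right_leg (a joint): Angle of the right leg frame, rad: 0 folded on its bumpers (as it starts), 1.43 upright (dead centre), 1.69 open against the stop of its brackets, leaning 0.26 rad outward (away from the tray's middle). The hinge is nearly free: short of upright the frame falls back, past upright it falls outward on to the stop and stays there.
- left_pivot (a point): Middle of the left leg frame's hinge line, at (0, 260, 50) mm in the tray's frame. The frame is the mirror image of the right one.
- left_bar (a point): Centre of the left frame's foot bar (moves with it), as on the right.
- left_leg (a joint): Angle of the left leg frame, rad, as on the right: 0 folded, 1.43 upright, 1.69 open, leaning outward.
- screwdriver: Red stubby screwdriver, 120 mm long, lying on the tray inside the outline of the right leg frame, near its hinge; under 35 mm high. Bystander.
- screw_box: Small cardboard box, 75 x 50 x 35 mm, on the tray inside the outline of the left leg frame, near its hinge. Bystander.
- glue: White glue bottle with a red nozzle, 68 mm across, 190 mm tall, standing on the bench to the right of the tray. Bystander.
- tape: Yellow tape measure, 72 x 42 x 66 mm, on the bench to the right of the tray. Bystander.
- earmuffs: Red and black ear defenders, 200 mm wide, lying on the bench at the far right. Bystander.
- drill: Green and black cordless drill, 210 mm tall, standing on its battery to the left of the tray. Bystander.

How it is judged:
By the outcome, as a careful person would: the job done as asked, in the order asked, and still so for the second after the job is handed in, with the robot touching nothing.
It also fails if it takes over 58 s, if anything falls off the work surface, if the arm or the gripper's body presses on something with over 40 N, if the wrist force passes 120 N, or if a joint passes its speed limit or range.

## Working session

There is one attempt and no reset: what is moved stays moved. The work goes in short steps, Python scripts to look and compute and a shell command to move; the robot and the scene stay as the last step left them, time stands still between calls to the robot, and variables do not carry over. Pictures are saved under pics/ and viewed, at most 12 in all, crops included, and the job is handed in when it is done.

```bash
mkdir -p pics; python3 - <<'E'
from plant import r
import cv2
for n in("top","side"):
    cv2.imwrite(f"pics/{n}0.png",r.capture(n)[:,:,::-1])
    p=r.camera_params(n);print(n,p)
print(r.get_state())
E
```

```text
top {'mtx': array([[387.8443201 ,   0.        , 319.80836988],
       [  0.        , 387.8443201 , 199.39079812],
       [  0.        ,   0.        ,   1.        ]]), 'distortion': array([-0.02185959,  0.        ,  0.        ,  0.        ,  0.        ]), 'rvec': array([ 2.17267676, -2.15834053,  0.13920402]), 'tvec': array([0.0136262 , 0.54198214, 1.26629314])}
side {'mtx': array([[501.69136565,   0.        , 311.51990489],
       [  0.        , 501.69136565, 197.00636005],
       [  0.        ,   0.        ,   1.        ]]), 'distortion': array([0.05084824, 0.        , 0.        , 0.        , 0.        ]), 'rvec': array([ 0.9723052 , -2.32333564,  1.21164974]), 'tvec': array([0.39484735, 0.29526325, 1.40784438])}
{'time_s': 0.1, 'joints': array([-5.06467680e+01,  2.05884414e+01,  6.38964472e-01, -1.51236635e-02,
       -7.01367458e+01, -1.65058993e+01]), 'qd': array([-0.02761789, -0.07514275,  0.13443177,  0.12514707, -0.08161418,
       -0.03290231]), 'joint_torque': array([-1.52619908e-03, -5.84163344e+01,  2.93750453e+01,  7.01546609e+00,
        1.01287573e-02, -7.40154110e-05]), 'tcp_pos': array([ 0.26188088, -0.6216857 ,  0.2447116 ]), 'eef_rot': array([ 1.79913291e+02, -1.08669449e-02, -1.57157808e+02]), 'contact_force': array([-0.4234722 , -0.87977975, -0.18891941]), 'moment': array([ 0.00700517, -0.01288329, -0.0140304 ]), 'gripper_force': 0.0, 'gripper_width': 0.08770687300207711}
```

View pics/top0.png

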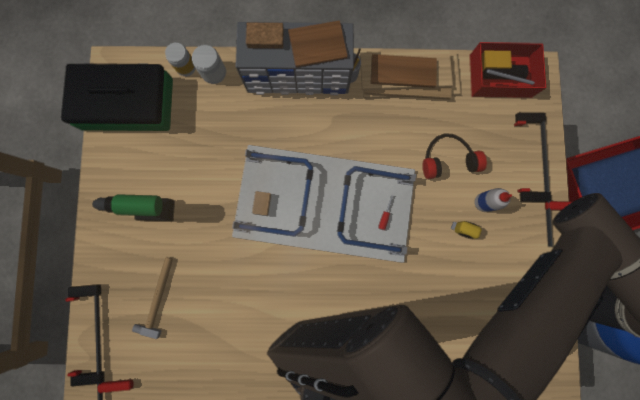

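View pics/side0.png

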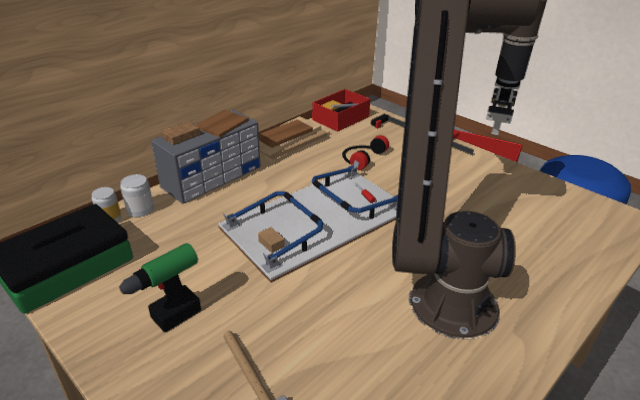

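Top view: the tray's corners are near (247,147), (415,172), (405,261) and (235,237). The right bar is at about (343,207) and the left bar at about (307,193). In the side view the bars lie near (330,195) and (303,213). Next I'll measure the tray and the bars.

```bash
cat > h.py <<'E'
import cv2,numpy as np
from plant import r
def cam(n):
    p=r.camera_params(n);R=cv2.Rodrigues(p["rvec"])[0];t=np.array(p["tvec"]);return p,R,t
def ray(n,uv):
    p,R,t=cam(n);x=cv2.undistortPoints(np.array([[uv]],float),p["mtx"],p["distortion"])[0,0]
    return -R.T@t,R.T@np.array([*x,1.])
def plane(n,uv,z):
    o,d=ray(n,uv);return o+d*(z-o[2])/d[2]
def tri(a,b):
    (o,d),(q,e)=ray("top",a),ray("side",b)
    s=np.linalg.lstsq(np.c_[d,-e],q-o,rcond=None)[0];P,Q=o+d*s[0],q+e*s[1];return (P+Q)/2,np.linalg.norm(P-Q)
def proj(n,P):
    p,_,_=cam(n);return cv2.projectPoints(np.array([P],float),p["rvec"],p["tvec"],p["mtx"],p["distortion"])[0][0,0]
def blue(im):
    h=cv2.cvtColor(im,cv2.COLOR_RGB2HSV);return cv2.inRange(h,(103,110,40),(122,255,255))
E
python3 - <<'E'
from h import *
top=cv2.imread("pics/top0.png")[:,:,::-1].copy();side=cv2.imread("pics/side0.png")[:,:,::-1].copy()
h=cv2.cvtColor(top,cv2.COLOR_RGB2HSV)
m=cv2.inRange(h,(0,0,110),(180,40,255));m[:,:225]=0;m[:,425:]=0;m[:130]=0;m[275:]=0
m=cv2.morphologyEx(m,cv2.MORPH_OPEN,np.ones((3,3)))
pts=cv2.findNonZero(m);hull=cv2.convexHull(pts)
b=cv2.boxPoints(cv2.minAreaRect(hull));q=cv2.approxPolyDP(hull,8,True)[:,0]
print(b.tolist(),q.tolist())
B=np.array([plane("top",x,.02) for x in b]);print(B.round(4).tolist(),B.mean(0),[np.linalg.norm(B[i]-B[i-1]).round(4) for i in range(4)])
v=np.zeros((400,640*1,3),np.uint8)
bt=blue(top);bs=blue(side)
ct=top[130:280,220:430];cs=side[150:290,210:420]
out=np.vstack([cv2.resize(ct,(630,450),interpolation=0)[:290*2]])
A=cv2.resize(ct,(630,450)),
def three(c,m): 
    o=c.copy();return o
V=np.hstack([cv2.resize(c,(400,288)) for c in (ct,cs)])
W=np.hstack([cv2.cvtColor(cv2.resize(c,(400,288),interpolation=0),8) for c in (bt[130:280,220:430],bs[150:290,210:420])])
cv2.imwrite("pics/c1.png",np.vstack([V,W])[:,:,::-1])
E
```

```text
[[231.8424072265625, 236.7873992919922], [245.64300537109375, 143.9469451904297], [416.62176513671875, 169.3627166748047], [402.8211669921875, 262.20318603515625]] [[413, 169], [403, 261], [233, 236], [248, 145]]
[[0.4155, 0.3098, 0.02], [0.7331, 0.2729, 0.02], [0.6492, -0.3138, 0.02], [0.3348, -0.2604, 0.02]] [0.53318173 0.00213244 0.02      ] [np.float64(0.5759), np.float64(0.3197), np.float64(0.5926), np.float64(0.3189)]
```

View pics/c1.png

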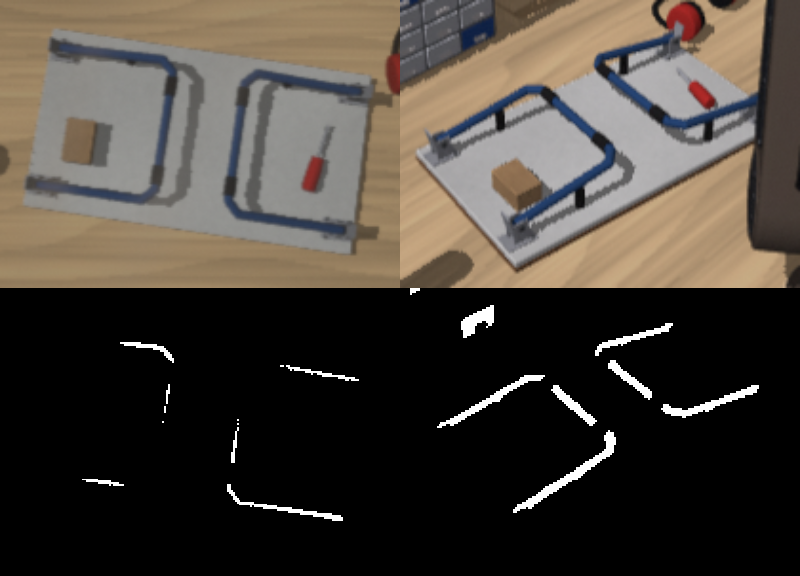

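The crops show the tray, both bars with their black feet and the bare tube in between. Bar centres are about (344.4,203) and (306,198) in the top view, and (330.7,194.3) and (301.6,207) in the side view. I'll triangulate these.

```bash
python3 - <<'E'
from h import *
C=[(247.3,145.6),(414.8,169.1),(405.3,261.8),(231.5,236.8)]
P=np.array([plane("top",c,.02) for c in C]);c=P.mean(0);print(P.round(3).tolist(),c)
yl=(P[0]+P[3]-P[1]-P[2])/2;xl=(P[0]+P[1]-P[2]-P[3])/2
print(np.linalg.norm(yl),np.linalg.norm(xl),np.degrees(np.arctan2(-yl[0],yl[1])),np.degrees(np.arctan2(xl[1],xl[0])))
R,e=tri((344.4,203),(330.7,194.3));L,f=tri((306.1,198.2),(301.6,207.1))
print("R",R,e,"L",L,f,np.linalg.norm(R-L),"mid",(R+L)/2,np.degrees(np.arctan2(-(L-R)[0],(L-R)[1])))
E
```

```text
[[0.727, 0.267, 0.02], [0.65, -0.308, 0.02], [0.336, -0.269, 0.02], [0.415, 0.311, 0.02]] [5.32281169e-01 4.38843714e-04 2.00000000e-02]
0.582398291853301 0.31560952677174303 -7.723426711712337 -7.535333790962277
R [ 0.52687699 -0.06074395  0.07574253] 0.0035734605414325434 L [0.54118631 0.06297727 0.07749298] 0.0030596247260909408 0.12455826549366979 mid [0.53403165 0.00111666 0.07661776] -6.597388027106527
```

The measurements agree: the tray centre is (0.533, 0.001), its yaw is about -7.6°, the bars are 124.6 mm apart (124 given) and they stand at z ≈ 0.077. The plan is to close the fingers into a stick tilted 45°, slide it under the bar along its own axis, and sweep it along the bar's arc.

```bash
cat > plan.py <<'E'
from h import *
from scipy.spatial.transform import Rotation as Ro
C=np.array([.533,.001,0]);yaw=np.radians(-7.6)
T=np.array([[np.cos(yaw),-np.sin(yaw),0],[np.sin(yaw),np.cos(yaw),0],[0,0,1]])
def tool(side,tilt=45,ys=-1):   # side -1 right, +1 left
    a=np.radians(tilt);z=np.array([0,side*np.sin(a),-np.cos(a)]);y=np.array([ys,0,0.]);return T@np.c_[np.cross(y,z),y,z]
def bar(side,th):
    f=.14+th;return C+T@np.array([0,side*(.26-.2*np.cos(f)),.05+.2*np.sin(f)])
def pose(side,th,off,back,tilt=45,ys=-1):
    R=tool(side,tilt,ys);n=R[:,0]*(1 if R[2,0]>0 else -1)
    return bar(side,th)-n*off-R[:,2]*back,R
def rows(poses):
    s=r.get_state();p0=s["tcp_pos"];R0=Ro.from_euler("xyz",s["eef_rot"],degrees=True).as_matrix()
    print("tcp",p0.round(4),"F",s["contact_force"].round(1),"t",s["time_s"])
    print("["+",".join(str([*(int(round(v)) for v in R0.T@(p-p0)*1000),*(float(v) for v in Ro.from_matrix(R0.T@R).as_rotvec().round(3))]).replace(" ","") for p,R in poses)+"]")
E
python3 - <<'E'
from plan import *
p,R=pose(-1,0,.027,.16)
print(p)
s=r.get_state()["tcp_pos"]
rows([(s+[0,0,.1],Ro.from_euler("xyz",r.get_state()["eef_rot"],degrees=True).as_matrix()),(p+[0,0,.1],R),(p,R)])
E
```

```text
[0.54229394 0.07065486 0.17195382]
tcp [ 0.2619 -0.6217  0.2447] F [-0.4 -0.9 -0.2] t 0.1
[[0,0,-100,0.0,0.0,0.0],[-527,529,-27,0.409,0.713,-0.983],[-527,529,73,0.409,0.713,-0.983]]
```

```bash
python3 -m pendant '[[0,0,-60,0,0,0],[0,0,-100,0,0,0],[-40,40,-100,0.03,0.06,-0.08],[-80,80,-90,0.06,0.11,-0.15],[-120,120,-85,0.09,0.16,-0.22],[-160,160,-80,0.12,0.22,-0.3],[-200,200,-75,0.155,0.27,-0.37],[-240,240,-70,0.19,0.32,-0.45],[-280,280,-65,0.22,0.38,-0.52],[-320,320,-60,0.25,0.43,-0.6],[-360,360,-55,0.28,0.49,-0.67],[-400,400,-50,0.31,0.54,-0.75],[-440,440,-40,0.34,0.6,-0.82],[-480,480,-35,0.37,0.65,-0.9],[-527,529,-27,0.409,0.713,-0.983],[-527,529,-27,0.409,0.713,-0.983],[-527,529,-27,0.409,0.713,-0.983],[-527,529,-27,0.409,0.713,-0.983]]' 0 20
python3 - <<'E'
from plan import *
cv2.imwrite("pics/side1.png",r.capture("side")[:,:,::-1])
print(r.get_state()["joints"])
rows([pose(-1,0,.027,b) for b in(.16,.08,.03,0)])
E
```

```text
time_s: 2.35
tcp_pos: [0.5419, 0.069, 0.273]
eef_rot: [-179.9, -45.1, -97.7]
contact_force: [0.7, -0.4, 0.2]
gripper_width: 0.0006
gripper_force: 0.0
[ 44.30688468  21.92790926 -17.52544027  25.88459446 -88.90714724
 -61.66862744]
tcp [0.5419 0.0688 0.2732] F [1.  0.3 0.3] t 2.4
[[-73,0,70,0.0,-0.001,-0.002],[-73,0,150,0.0,-0.001,-0.002],[-73,0,200,0.0,-0.001,-0.002],[-73,0,230,0.0,-0.001,-0.002]]
```

View pics/side1.png

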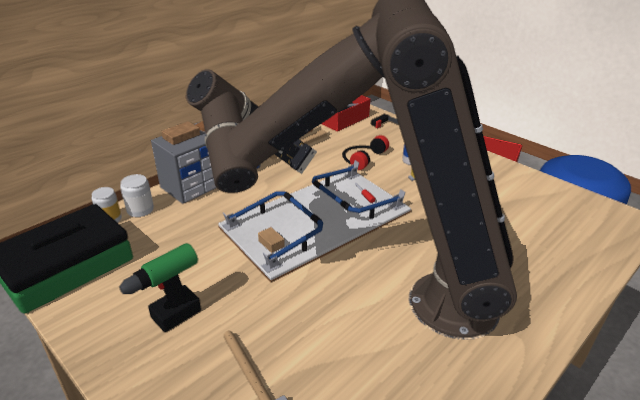

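The side view shows the closed gripper at about (300,158), tilted toward the right leg, with the wrist near (237,178) well clear of both frames. I'll slide the stick in under the bar.

```bash
python3 -m pendant '[[-35,0,35,0,0,0],[-73,0,70,0,0,0],[-73,0,100,0,0,0],[-73,0,130,0,0,0],[-73,0,150,0,0,0],[-73,0,170,0,0,0],[-73,0,190,0,0,0],[-73,0,205,0,0,0],[-73,0,220,0,0,0],[-73,0,232,0,0,0],[-73,0,232,0,0,0]]'
python3 - <<'E'
from plan import *
a=r.capture("side");b=r.capture("top")
V=np.hstack([cv2.resize(c,(400,300)) for c in (a[100:250,200:400],b[130:280,220:420])])
cv2.imwrite("pics/c2.png",V[:,:,::-1])
rows([pose(-1,t,.0165,0) for t in(0,0,.05,.1,.2,.3,.4,.5,.6,.7,.8)])
E
```

```text
time_s: 3.78
tcp_pos: [0.5271, -0.0426, 0.0567]
eef_rot: [180.0, -45.1, -97.6]
contact_force: [-0.5, -0.2, 0.4]
gripper_width: 0.0004
gripper_force: 0.0
tcp [ 0.5279 -0.0416  0.0572] F [-0.   0.9 -0.6] t 3.875
[[12,1,-1,-0.001,-0.002,-0.001],[12,1,-1,-0.001,-0.002,-0.001],[20,1,-7,-0.001,-0.002,-0.001],[28,1,-12,-0.001,-0.002,-0.001],[46,0,-22,-0.001,-0.002,-0.001],[64,0,-29,-0.001,-0.002,-0.001],[83,0,-35,-0.001,-0.002,-0.001],[103,0,-39,-0.001,-0.002,-0.001],[123,0,-41,-0.001,-0.002,-0.001],[143,0,-41,-0.001,-0.002,-0.001],[163,0,-39,-0.001,-0.002,-0.001]]
```

View pics/c2.png

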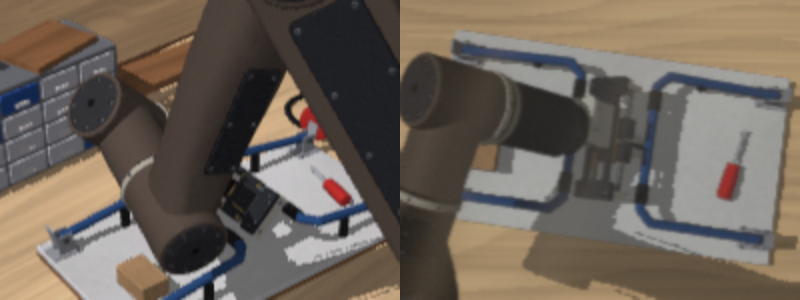

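The close-up shows the fingertip under the middle of the right bar (top crop, about (645,148)). The left bar and the screw box are untouched. I'll lift.

```bash
python3 -m pendant '[[6,0,0,0,0,0],[12,0,-1,0,0,0],[20,0,-7,0,0,0],[28,0,-12,0,0,0],[37,0,-17,0,0,0],[46,0,-22,0,0,0],[55,0,-25,0,0,0],[64,0,-29,0,0,0],[73,0,-32,0,0,0],[83,0,-35,0,0,0],[93,0,-37,0,0,0],[103,0,-39,0,0,0],[113,0,-40,0,0,0],[123,0,-41,0,0,0],[133,0,-41,0,0,0],[143,0,-41,0,0,0],[153,0,-40,0,0,0],[163,0,-39,0,0,0]]'
python3 - <<'E'
from plan import *
a=r.capture("side");b=r.capture("top")
V=np.hstack([cv2.resize(c,(400,300)) for c in (a[100:250,200:400],b[130:280,220:420])])
cv2.imwrite("pics/c3.png",V[:,:,::-1])
rows([pose(-1,t,.0165,0) for t in np.arange(.9,1.66,.1)]+[pose(-1,1.55,.0165,.15)])
E
```

```text
time_s: 6.12
tcp_pos: [0.5155, -0.1291, 0.2004]
eef_rot: [-180.0, -45.1, -97.6]
contact_force: [-1.0, 0.2, -0.7]
gripper_width: 0.0004
gripper_force: 0.9
tcp [ 0.5155 -0.1293  0.2006] F [-1.1  2.8  0.2] t 6.225
[[18,0,4,-0.0,-0.002,-0.001],[37,0,10,-0.0,-0.002,-0.001],[56,0,18,-0.0,-0.002,-0.001],[73,0,27,-0.0,-0.002,-0.001],[90,0,39,-0.0,-0.002,-0.001],[105,0,52,-0.0,-0.002,-0.001],[119,0,66,-0.0,-0.002,-0.001],[131,0,82,-0.0,-0.002,-0.001],[125,0,-76,-0.0,-0.002,-0.001]]
```

View pics/c3.png

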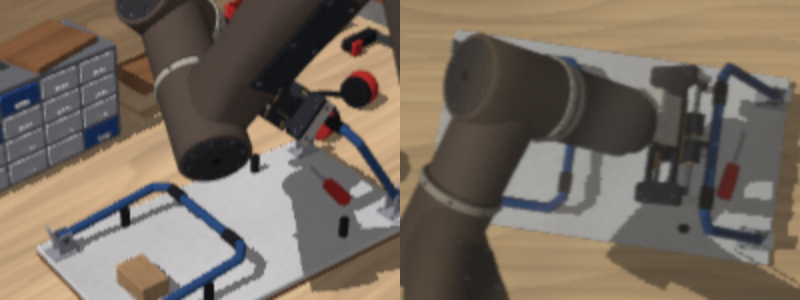

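The right frame stands half up on the fingertip, and the tray and screwdriver haven't moved. I'll carry on past upright, then back out along the tool axis.

```bash
python3 -m pendant '[[9,0,2,0,0,0],[18,0,4,0,0,0],[27,0,7,0,0,0],[37,0,10,0,0,0],[46,0,14,0,0,0],[56,0,18,0,0,0],[64,0,22,0,0,0],[73,0,27,0,0,0],[82,0,33,0,0,0],[90,0,39,0,0,0],[98,0,45,0,0,0],[105,0,52,0,0,0],[112,0,59,0,0,0],[119,0,66,0,0,0],[125,0,74,0,0,0],[131,0,82,0,0,0],[134,0,86,0,0,0],[134,0,86,0,0,0],[134,0,86,0,0,0]]'
python3 -m pendant '[[-5,0,-15,0,0,0],[-10,0,-40,0,0,0],[-10,0,-80,0,0,0],[-10,0,-120,0,0,0],[-10,0,-160,0,0,0],[-10,0,-160,0,0,0]]'
python3 - <<'E'
from plan import *
a=r.capture("side");b=r.capture("top")
V=np.hstack([cv2.resize(c,(400,300)) for c in (a[80:230,250:450],b[120:270,240:440])])
cv2.imwrite("pics/c4.png",V[:,:,::-1])
p,R=pose(1,0,.027,.16); s=r.get_state();print(s["joints"])
for ys in(-1,1):
    p,R=pose(1,0,.027,.16,45,ys);print(p); rows([(p+[0,0,.13],R),(p,R)])
E
```

```text
time_s: 8.6
tcp_pos: [0.4955, -0.2824, 0.2343]
eef_rot: [-179.9, -45.1, -97.6]
contact_force: [0.7, -0.1, 0.0]
gripper_width: 0.0002
gripper_force: 0.0
time_s: 9.35
tcp_pos: [0.513, -0.1602, 0.3424]
eef_rot: [-179.6, -45.0, -97.7]
contact_force: [0.3, 0.1, -0.8]
gripper_width: 0.0005
gripper_force: 0.0
[ 25.53721092   9.13837375 -29.40319766  36.83108114 -82.0160941
 -48.59433837]
[ 0.52370606 -0.06865486  0.17195382]
tcp [ 0.5113 -0.1621  0.3402] F [-0.1 -0.2 -0.3] t 9.45
[[-94,0,-40,-0.001,-1.572,0.002],[-186,0,52,-0.001,-1.572,0.002]]
[ 0.52370606 -0.06865486  0.17195382]
tcp [ 0.5113 -0.1621  0.3402] F [-0.1 -0.2 -0.3] t 9.45
[[-94,0,-40,2.221,-0.002,-2.219],[-186,0,52,2.221,-0.002,-2.219]]
```

View pics/c4.png

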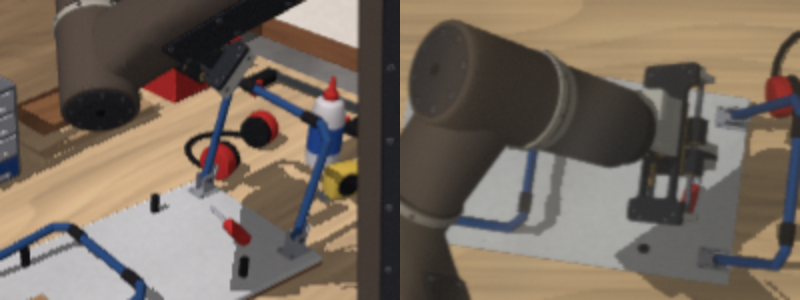

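The right frame leans outward against its stop, with its bar at about (787,190) in the top crop and the gripper clear of it. Now I'll swing the tool over, high up, to face the left frame.

```bash
python3 - <<'E'
from plan import *
p,R=pose(1,0,.027,.06); print(p);rows([(p+[0,0,.3],R)])
E
```

```text
[0.533058   0.00143466 0.10124315]
tcp [ 0.5113 -0.1621  0.3402] F [-0.1 -0.2 -0.3] t 9.45
[[-73,0,-160,-0.001,-1.572,0.002]]
```

```bash
python3 -m pendant '[[-4,0,-30,0,0,0],[-10,0,-60,0,-0.1,0],[-18,0,-90,0,-0.25,0],[-30,0,-110,0,-0.4,0],[-40,0,-130,0,-0.55,0],[-50,0,-145,0,-0.7,0],[-60,0,-155,0,-0.85,0],[-66,0,-160,0,-1,0],[-73,0,-160,0,-1.15,0],[-73,0,-160,0,-1.3,0],[-73,0,-160,0,-1.45,0],[-73,0,-160,0,-1.571,0],[-73,0,-160,0,-1.571,0],[-73,0,-160,0,-1.571,0]]'
python3 - <<'E'
from plan import *
a=r.capture("side");b=r.capture("top")
V=np.hstack([cv2.resize(c,(400,300)) for c in (a[50:275,200:500],b[120:270,240:440])])
cv2.imwrite("pics/c5.png",V[:,:,::-1]);print(r.get_state()["joints"].round(1))
rows([pose(1,0,.027,b) for b in(.06,0)])
E
```

```text
time_s: 11.2
tcp_pos: [0.5329, -0.0002, 0.4011]
eef_rot: [-180.0, 44.8, -97.6]
contact_force: [0.2, 0.6, -0.2]
gripper_width: 0.0002
gripper_force: 0.0
[-12.5   7.5   7.1 -44.7 -93.1   3.9]
tcp [0.5328 0.0008 0.4018] F [-1.6  0.7 -0.5] t 11.3
[[211,0,214,-0.0,-0.003,0.002],[211,0,274,-0.0,-0.003,0.002]]
```

View pics/c5.png

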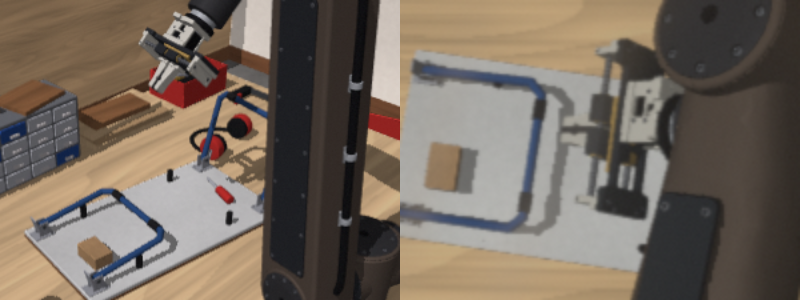

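The tool now faces the left frame at a height of 0.40, and the right frame is still open. I'll come down in two stages and check the wrist against the raised right frame in between.

```bash
python3 -m pendant '[[20,0,20,0,0,0],[45,0,45,0,0,0],[70,0,70,0,0,0],[95,0,95,0,0,0],[115,0,115,0,0,0],[135,0,135,0,0,0],[150,0,150,0,0,0],[150,0,150,0,0,0]]'
python3 - <<'E'
from plan import *
a=r.capture("side");b=r.capture("top")
V=np.hstack([cv2.resize(c,(400,300)) for c in (a[50:275,200:500],b[120:270,240:440])])
cv2.imwrite("pics/c6.png",V[:,:,::-1]);print(r.get_state()["joints"].round(1))
rows([pose(1,0,.027,b) for b in(.06,0)])
E
```

```text
time_s: 12.3
tcp_pos: [0.5325, 0.0007, 0.1881]
eef_rot: [179.9, 44.9, -97.6]
contact_force: [-0.0, -0.2, 0.6]
gripper_width: 0.0006
gripper_force: 0.0
[-13.   18.   -7.7 -46.5 -75.6  22.3]
tcp [5.335e-01 1.000e-04 1.900e-01] F [0.2 0.4 0.8] t 12.4
[[62,1,64,-0.001,-0.002,0.002],[62,1,124,-0.001,-0.002,0.002]]
```

View pics/c6.png

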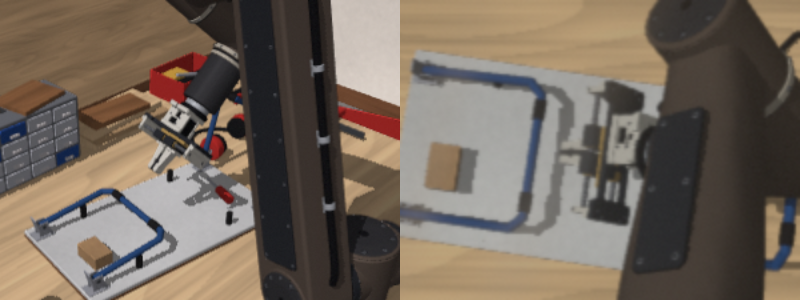

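```bash
python3 - <<'E'
from plan import *
s=r.get_state();p=s["tcp_pos"];R=tool(1)
B=bar(-1,1.69);print("bar",B.round(3),proj("top",B).round(),proj("side",B).round())
for d in(0,.05,.1,.15,.2,.25,.3,.35,.4):
    q=p-R[:,2]*d;a,b=proj("side",q),proj("top",q)
    print(d,q.round(3),"sidecrop",((a-[200,50])/.75).round(),"topcrop",((b-[240,120])*2+[400,0]).round(),"dist to bar line",np.linalg.norm((T.T@(q-B))[1:]).round(3))
E
```

```text
bar [ 0.492 -0.308  0.243] [436. 209.] [389. 130.]
0 [0.533 0.    0.19 ] sidecrop [157. 162.] topcrop [572. 152.] dist to bar line 0.315
0.05 [ 0.529 -0.035  0.225] sidecrop [169. 145.] topcrop [598. 152.] dist to bar line 0.276
0.1 [ 0.524 -0.07   0.261] sidecrop [181. 128.] topcrop [625. 153.] dist to bar line 0.24
0.15 [ 0.519 -0.105  0.296] sidecrop [193. 111.] topcrop [653. 153.] dist to bar line 0.211
0.2 [ 0.515 -0.14   0.331] sidecrop [205.  93.] topcrop [684. 153.] dist to bar line 0.191
0.25 [ 0.51  -0.175  0.367] sidecrop [217.  76.] topcrop [717. 154.] dist to bar line 0.182
0.3 [ 0.505 -0.21   0.402] sidecrop [229.  58.] topcrop [753. 154.] dist to bar line 0.187
0.35 [ 0.501 -0.245  0.438] sidecrop [242.  40.] topcrop [791. 155.] dist to bar line 0.204
0.4 [ 0.496 -0.28   0.473] sidecrop [254.  23.] topcrop [832. 155.] dist to bar line 0.231
```

Going to full depth at 45° would bring the wrist (about 0.38 m behind the TCP) within 0.12 m of the open right bar, which is tight. A 35° tilt gives about 0.18 m, so I'll use that.

```bash
python3 - <<'E'
from plan import *
rows([pose(1,0,.027,b,35) for b in(.10,.06,.03,0)])
E
```

```text
tcp [5.335e-01 1.000e-04 1.900e-01] F [0.2 0.4 0.8] t 12.4
[[44,1,21,-0.001,0.173,0.002],[51,1,60,-0.001,0.173,0.002],[56,1,90,-0.001,0.173,0.002],[61,1,119,-0.001,0.173,0.002]]
```

```bash
python3 -m pendant '[[10,0,3,0,0.06,0],[25,0,10,0,0.12,0],[44,1,21,0,0.173,0],[47,1,40,0,0.173,0],[51,1,60,0,0.173,0],[53,1,75,0,0.173,0],[56,1,90,0,0.173,0],[58,1,100,0,0.173,0],[60,1,110,0,0.173,0],[61,1,119,0,0.173,0],[61,1,119,0,0.173,0]]'
python3 - <<'E'
from plan import *
def hs(n):
    im=r.capture(n);cv2.imwrite(f"pics/{n}_pre.png",im[:,:,::-1]);return im
hs("side");hs("top")
rows([pose(1,t,.0165,0,35) for t in(0,.1,.2,.3,.4,.5,.6,.7,.8)])
E
```

```text
time_s: 13.78
tcp_pos: [0.5373, 0.0408, 0.0614]
eef_rot: [-180.0, 35.0, -97.6]
contact_force: [0.0, 0.1, -0.3]
gripper_width: 0.0004
gripper_force: 0.0
tcp [0.5377 0.0404 0.0621] F [-0.3 -0.6  0.2] t 13.875
[[-11,-1,0,-0.001,-0.0,0.001],[-25,-1,-14,-0.001,-0.0,0.001],[-41,-1,-27,-0.001,-0.0,0.001],[-58,-1,-37,-0.001,-0.0,0.001],[-76,-1,-46,-0.001,-0.0,0.001],[-94,-1,-54,-0.001,-0.0,0.001],[-113,-1,-59,-0.001,-0.0,0.001],[-133,-1,-62,-0.001,-0.0,0.001],[-153,-1,-64,-0.001,-0.0,0.001]]
```

```bash
python3 -m pendant '[[-6,0,0,0,0,0],[-11,0,0,0,0,0],[-18,0,-7,0,0,0],[-25,0,-14,0,0,0],[-33,0,-21,0,0,0],[-41,0,-27,0,0,0],[-49,0,-32,0,0,0],[-58,0,-37,0,0,0],[-67,0,-42,0,0,0],[-76,0,-46,0,0,0],[-85,0,-50,0,0,0],[-94,0,-54,0,0,0],[-104,0,-56,0,0,0],[-113,0,-59,0,0,0],[-123,0,-61,0,0,0],[-133,0,-62,0,0,0],[-143,0,-63,0,0,0],[-153,0,-64,0,0,0]]'
python3 - <<'E'
from plan import *
a=r.capture("side");b=r.capture("top")
V=np.hstack([cv2.resize(c,(400,300)) for c in (a[50:275,200:500],b[120:270,220:420])])
cv2.imwrite("pics/c7.png",V[:,:,::-1])
rows([pose(1,t,.0165,0,35) for t in np.arange(.9,1.66,.1)])
E
```

```text
time_s: 16.12
tcp_pos: [0.5491, 0.1291, 0.2024]
eef_rot: [-180.0, 35.0, -97.6]
contact_force: [1.0, -0.7, -1.6]
gripper_width: 0.0003
gripper_force: 0.9
tcp [0.5492 0.1295 0.2029] F [ 0.3 -2.  -0.3] t 16.225
[[-19,-1,1,-0.001,0.001,0.002],[-39,-1,3,-0.001,0.001,0.002],[-58,-1,8,-0.001,0.001,0.002],[-77,-1,14,-0.001,0.001,0.002],[-95,-1,23,-0.001,0.001,0.002],[-112,-1,33,-0.001,0.001,0.002],[-128,-1,45,-0.001,0.001,0.002],[-143,-1,58,-0.001,0.001,0.002]]
```

View pics/c7.png

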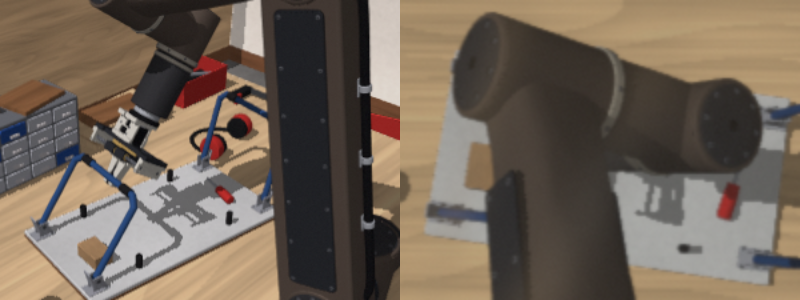

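The left frame is half up on the fingertip (side crop, about (115,180)), the right one is still open, and the tray and small things haven't moved. I'll carry on past upright and back out.

```bash
python3 -m pendant '[[-9,0,0,0,0,0],[-19,0,1,0,0,0],[-29,0,2,0,0,0],[-39,0,3,0,0,0],[-48,0,5,0,0,0],[-58,0,8,0,0,0],[-67,0,11,0,0,0],[-77,0,14,0,0,0],[-86,0,18,0,0,0],[-95,0,23,0,0,0],[-103,0,28,0,0,0],[-112,0,33,0,0,0],[-120,0,39,0,0,0],[-128,0,45,0,0,0],[-136,0,51,0,0,0],[-143,0,58,0,0,0],[-146,0,61,0,0,0],[-146,0,61,0,0,0],[-146,0,61,0,0,0]]'
python3 -m pendant '[[5,0,-15,0,0,0],[10,0,-40,0,0,0],[10,0,-80,0,0,0],[10,0,-120,0,0,0],[10,0,-160,0,0,0],[10,0,-160,0,0,0],[10,0,-160,0,0,0],[10,0,-160,0,0,0]]'
python3 - <<'E'
from plan import *
a=r.capture("side");b=r.capture("top");a0=cv2.imread("pics/side0.png")[:,:,::-1].copy();b0=cv2.imread("pics/top0.png")[:,:,::-1].copy()
V=np.hstack([cv2.resize(c,(400,300)) for c in (a[50:275,200:500],b[100:280,200:440])])
cv2.imwrite("pics/c8.png",V[:,:,::-1])
for s in(-1,1):
    for n,im in(("side",a),("top",b)):
        m=blue(im);u=proj(n,bar(s,1.69)).round().astype(int);print(s,n,u,"blue near",(m[u[1]-5:u[1]+6,u[0]-5:u[0]+6]>0).sum(),im[u[1],u[0]])
E
```

```text
time_s: 18.6
tcp_pos: [0.5695, 0.2814, 0.2359]
eef_rot: [-179.9, 35.0, -97.6]
contact_force: [0.2, 0.3, 0.1]
gripper_width: 0.0008
gripper_force: 0.0
time_s: 19.6
tcp_pos: [0.5558, 0.1825, 0.3604]
eef_rot: [180.0, 35.0, -97.6]
contact_force: [0.5, 0.4, -0.5]
gripper_width: 0.0002
gripper_force: 0.0
-1 side [389 130] blue near 37 [22 37 63]
-1 top [436 209] blue near 0 [41 48 65]
1 side [231 191] blue near 61 [ 42  72 122]
1 top [217 178] blue near 0 [64 57 49]
```

View pics/c8.png

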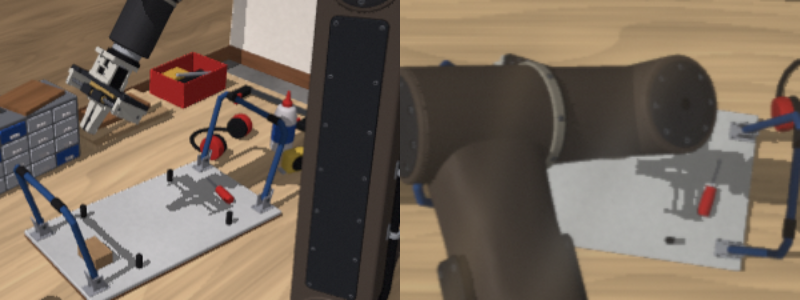

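Both frames lean outward on their stops, with the left bar at about (42,190) in the side crop and both bars at their predicted open pixels. The gripper is clear, and the tray and the small things haven't moved, so I'll hand in.

```bash
python3 -c "
from plant import r
print(r.close_job())"
```

```text
the job is handed in; nothing more can be done
None
```

Both leg frames now lean outward open on their stops, the tray and the other things look unmoved in the last pictures, and I handed the job in at about 20 s of the 58 s allowed; no verdict came back.

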